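# Load the rocking jar tray so that it stays level

### The arm

A 7-joint arm with a two-finger parallel gripper is mounted at the origin on a cart in front of the work surface, level with it; the furniture and walls round the work are solid. World frame = base frame: x ahead of the robot, y to its left, z up, the work surface at z = 0. Lengths are in m, angles in rad, forces in N, time in s.
With the tool pointing down it reaches from about 0.425 to 0.975 m from the base axis. Payload 16.7 kg.
Tool frame: the origin (TCP) lies at the very end of the fingers, on their centre line; the grasp point (between the pads) lies 19 mm behind it; z points along the fingers, y is the line along which they close (so a half turn about z gives the same grasp; the last joint's range is limited). The gripper opens to 85 mm and grips with 20 to 120 N. Pads are 22 mm wide; open, the fingers measure 114 mm over their backs; the gripper's body (76 mm by 85 mm) begins 54 mm behind the grasp point. The pads swing forward as they close: fully open they stand 13 mm farther back than shut.
Start: joints at [-1.389, 0.426, 0.074, 1.606, -0.034, 1.111, -0.067], TCP at [0.219, 0.638, 0.231] pointing down, gripper open.
Joint ranges: [-2.85, 2.85], [-0.5, 2.14], [-1.23, 1.37], [0.21, 2.46], [-1.02, 4.16], [0.16, 2.05], [-2.73, 2.73]. Speed limits (rad/s): [1.89, 1.89, 2.39, 2.39, 3.01, 3.01, 3.01].

### API

Orientations are given as a rotation vector (axis times angle).
In Python, from plant import sensors, get_image, calibration, workorder gives the robot as it stands.
- The arm moves only by the tool play_rows, never from a script. Its argument "plan" is a list of rows, each an object with "slide": the shift along the world's x, y, z in cm, a list of three; "yaw": the turn about the world's z in rad; "hand": the closure, from -1 (fully open) to 1 (shut). In form: [{"slide": [x, y, z], "yaw": yaw, "hand": hand}, ...]. A call has 1 to 8 rows; each row shifts and turns the commanded pose from where the row before left it; what a row does not reach is not made up. A row lasts 1/12 s, in which the tool goes at most 41.7 mm and 7.16 degrees, less where a joint would pass 70% of its speed; a pose out of reach is approached as far as the arm can. A call is refused whole if a number of a shift passes 4.17 or a number of a turn 0.125, either way. A call with a gripper value outside its range is refused whole. The fingers move at their own pace and stop on an object; "force" is the grip in N (left out, the last holds). Time passes only in rows, so rows that do not move let the fingers close. It gives the time, the measured TCP pose, the force, the opening and the grip force at its end, in the units of the state.
- sensors.sense(): the state, without advancing time (a new reading comes with each control period).
- get_image(name): name is "scene" or "top" or "wrist"; returns (picture, depth): 480x640x3 uint8, blue, green, red; 480x640 float32, m along the optical axis (not along the pixel's ray), 0 where there is no reading.
- calibration(name): a dict with "fx", "fy", "cx", "cy" (pixels), "dist_coeffs" ([k1, k2, p1, p2, k3] as OpenCV has them; the pictures are not rectified), "pose" (4x4, takes a point from camera to world coordinates); the wrist camera has in their place "hand_eye" (4x4, takes a point from camera to tool coordinates, whose origin is the TCP and whose axes are the flange's). Camera axes: x right, y up, looking along -z (the intrinsics and any distortion apply to the point x, -y, -z); pixel columns grow to the right and rows downward; lengths in m; the calibration is good to about 2 mm. A picture is of the moment at which its call begins: read the wrist's pose just before it. calibration takes no time and is no camera call.
- workorder.finish_job(): hands the job in; it is judged then, once.
The state is a dict: "t": time; "joint_positions": joint angles; "qd": joint speeds; "joint_torque": joint torques, N m; "tool_pos": TCP position; "orientation": TCP orientation; "ft_force": force on the tool from outside, world axes, zero at the start; "ft_torque": the same for the moment, N m; "gripper_width": opening from 0.0 (shut) to 1.0 (fully open); "grip_force": force on a finger pad.
Only numpy, scipy, OpenCV 4.12 (cv2) and the standard library are available. Lean on these libraries where they do the work, as an engineer would, in place of code of your own. Each camera call takes 0.05 s, during which the arm holds its last target. There are 200 camera calls.

### The job

One part-empty jar already stands on the pivoting wooden tray, which has tipped under it; load the two look-alike jars from the bench onto the tray as well, so that it stays level. One of those two is part empty like the first, the other is full and weighs as much as both part-empty ones together: find it by its weight, stand it alone on one side of the tray's middle rib, and stand the two part-empty ones together on the other side, all upright on or near the marked rings. Set the jars down gently without dropping or tipping them, and leave the other things on the bench where they are.

Things in the scene. Friction and masses are not known exactly. Their poses are not given: they have to be found in the camera images.
- tray: Wooden tray, 200 (its x) by 290 mm (its y), rocking about its own x axis like a seesaw on a fixed steel stand. Origin on the pivot line under its middle, 52 mm above the bench; floor 16 mm above the origin. Outer rim, and a 5 mm wide rib over the pivot that parts the +y side from the -y side, rise 10 mm above the floor. Weak springing levels it empty; one jar more on a side tips it to its 5 degree stop.
- ring_l1 (a point): Centre, at floor height, of one of four dark rings (69 mm across) drawn on the tray floor, a place for one jar each, two on each side of the rib, all 88 mm from the pivot line: +y side, x = -46 mm in the tray's frame. Moves with the tray; axes as the tray's.
- ring_l2 (a point): Centre, at floor height, of one of four dark rings (69 mm across) drawn on the tray floor, a place for one jar each, two on each side of the rib, all 88 mm from the pivot line: +y side, x = +46 mm in the tray's frame. Moves with the tray; axes as the tray's.
- ring_r1 (a point): Centre, at floor height, of one of four dark rings (69 mm across) drawn on the tray floor, a place for one jar each, two on each side of the rib, all 88 mm from the pivot line: -y side, x = -46 mm in the tray's frame. Moves with the tray; axes as the tray's.
- ring_r2 (a point): Centre, at floor height, of one of four dark rings (69 mm across) drawn on the tray floor, a place for one jar each, two on each side of the rib, all 88 mm from the pivot line: -y side, x = +46 mm in the tray's frame. Moves with the tray; axes as the tray's.
- jar_1: Closed dark screw-lid jar, 60 mm across, 90 mm high (body up to 72 mm high, lid 56 mm across above, fixed on), upright; origin at the centre of its underside, z up. Starts on the bench. Looks the same as the others; of jar_1 and jar_2 one (not told which) is part empty, about 0.20 kg, the other full, about 0.40 kg.
- jar_2: Closed dark screw-lid jar, 60 mm across, 90 mm high (body up to 72 mm high, lid 56 mm across above, fixed on), upright; origin at the centre of its underside, z up. Starts on the bench. Looks the same as the others; of jar_1 and jar_2 one (not told which) is part empty, about 0.20 kg, the other full, about 0.40 kg.
- jar_3: Closed dark screw-lid jar, 60 mm across, 90 mm high (body up to 72 mm high, lid 56 mm across above, fixed on), upright; origin at the centre of its underside, z up. Part empty, about 0.20 kg. Starts on the tray, on ring_l2.
- tape: Bystander: roll of masking tape, 100 mm across, 25 mm high; origin at the centre of its underside. Not part of the job.
- wedge: Bystander: beech wedge, 32x85x20 mm; origin at the centre of its underside. Not part of the job.
- stone: Bystander: small stone sample, 44x64x28 mm; origin at the centre of its underside. Not part of the job.
- small_tin: Bystander: small paint tin, 78 mm across, 77 mm high; origin at the centre of its underside. Not part of the job.
- flask_top (a point): Top centre of a tall brown flask with a dark cap, 64 mm across and 226 mm high, fixed between the jars and the tray: carry jars over or round it. On its robot side stand, also fixed, a slim red-capped bottle (166 mm high, 45 mm across, 90 mm nearer and 35 mm to the left) and an orange pot (92 mm high, 82 mm across, 245 mm nearer, 20 mm to the left).
Things that resemble listed ones, but are neither listed nor needed, are in the scene too. Leave any purple look-alike of the jar_1 alone.

How it is judged:
At the end, for the whole second after the job is handed in: All three jars stand upright (within 0.12 rad) and at rest on the tray floor, one alone on one side of the rib and two on the other, each centre at least 60 mm from the pivot line (so only the full jar alone can balance); the tray is level within 0.035 rad (2 degrees) and at rest (((y of jar_1 in the frame of tray above 0.06 m and y of each of jar_2, jar_3 in the frame of tray below -0.06 m) or (y of jar_1 in the frame of tray below -0.06 m and y of each of jar_2, jar_3 in the frame of tray above 0.06 m) or (y of each of jar_1, jar_3 in the frame of tray below -0.06 m and y of jar_2 in the frame of tray above 0.06 m) or (y of each of jar_1, jar_3 in the frame of tray above 0.06 m and y of jar_2 in the frame of tray below -0.06 m) or (y of each of jar_1, jar_2 in the frame of tray below -0.06 m and y of jar_3 in the frame of tray above 0.06 m) or (y of each of jar_1, jar_2 in the frame of tray above 0.06 m and y of jar_3 in the frame of tray below -0.06 m)) and z of jar_1 in the frame of tray between 0.01 and 0.022 m and x of jar_1 in the frame of tray between -0.1 and 0.1 m and angle between each of jar_1, jar_2, jar_3's own z axis and vertical below 0.12 rad and linear speed of each of jar_1, jar_2, jar_3 below 0.02 m/s and z of jar_2 in the frame of tray between 0.01 and 0.022 m and x of jar_2 in the frame of tray between -0.1 and 0.1 m and z of jar_3 in the frame of tray between 0.01 and 0.022 m and x of jar_3 in the frame of tray between -0.1 and 0.1 m and angle between tray's own z axis and vertical below 0.035 rad and angular speed of tray below 0.03 rad/s); the robot touches nothing.
It fails at once if a jar is tipped over (more than 0.6 rad) (angle between any of jar_1, jar_2, jar_3's own z axis and vertical above 0.6 rad).
It fails at once if a jar is dropped or pressed hard on the tray (more than 45 N) (contact force between any of jar_1, jar_2, jar_3 and tray above 45 N).
It fails at once if a bystander (tape, wedge, stone sample, small tin) is moved more than 30 mm (distance of any of tape, wedge, stone, small_tin from where it was at the start of the episode above 0.03 m).
It also fails if it takes over 58 s, if anything falls off the work surface, if the arm or the gripper's body presses on something with over 40 N, if the wrist force passes 120 N, or if a joint passes its speed limit or range.

## Working session

There is one attempt and no reset: what is moved stays moved. The work goes in short steps, Python scripts to look and compute and a tool call to move; the robot and the scene stay as the last step left them, time stands still between calls to the robot, and variables do not carry over. Pictures are saved under pics/ and viewed, at most 10 in all, crops included, and the job is handed in when it is done.

Besides the shell and the picture viewer there is one more tool, called after "Call:" as a command line: name --argument value ..., lists and objects as JSON in quotes. play_rows: Moves the arm, as the interface text tells. Its arguments: {"type":"object","properties":{"plan":{"type":"array"},"force":{"type":"number"}},"required":["plan"]}

```bash
mkdir -p pics
cat > h.py <<'E'
import numpy as np,cv2
from plant import sensors,get_image,calibration,workorder
def world(name,depth,us,vs,c=None):
    c=c or calibration(name)
    K=np.array([[c['fx'],0,c['cx']],[0,c['fy'],c['cy']],[0,0,1]])
    p=cv2.undistortPoints(np.stack([us,vs],-1).reshape(-1,1,2).astype(np.float64),K,np.array(c['dist_coeffs'])).reshape(-1,2)
    d=depth[np.asarray(vs,int),np.asarray(us,int)]
    P=np.stack([p[:,0]*d,-p[:,1]*d,-d,np.ones_like(d)],-1)
    return (P@np.array(c['pose']).T)[:,:3]
E
python3 - <<'E'
from h import *
for n in ['scene','top']:
    im,d=get_image(n); cv2.imwrite(f'pics/{n}0.png',im); np.save(f'{n}0.npy',d)
    print(n,np.array(calibration(n)['pose']).round(2).tolist())
s=sensors.sense(); print(s)
E
```

```text
scene [[-0.75, 0.47, -0.46, -0.31], [-0.66, -0.55, 0.52, 1.08], [-0.01, 0.69, 0.72, 1.49], [0.0, 0.0, 0.0, 1.0]]
top [[-0.02, 0.99, -0.1, 0.41], [-1.0, -0.02, 0.0, 0.11], [0.0, 0.1, 0.99, 1.55], [0.0, 0.0, 0.0, 1.0]]
{'t': 0.1, 'joint_positions': array([-1.38948893,  0.42666764,  0.07383821,  1.60656093, -0.03407604,
        1.11078968, -0.0671028 ]), 'qd': array([ 5.12041702e-04, -1.07904143e-03, -1.80108514e-06, -3.74476790e-03,
        7.25024931e-04,  1.07034325e-03,  8.51602495e-04]), 'joint_torque': array([ 9.34532698e-03, -9.51526237e+01,  3.77144024e+00, -4.64407861e+01,
        1.96518627e-02,  6.50317466e-03,  3.28645604e-05]), 'tool_pos': array([0.21914618, 0.63803877, 0.23067349]), 'orientation': array([-5.17265917e-01, -3.09861863e+00,  1.82689670e-03]), 'ft_force': array([ 0.29300204, -0.06762004,  0.60431754]), 'ft_torque': array([ 0.02151118, -0.03045601, -0.06133413]), 'grip_force': 0.0, 'gripper_width': 0.9982512437872697}
```

View pics/top0.png

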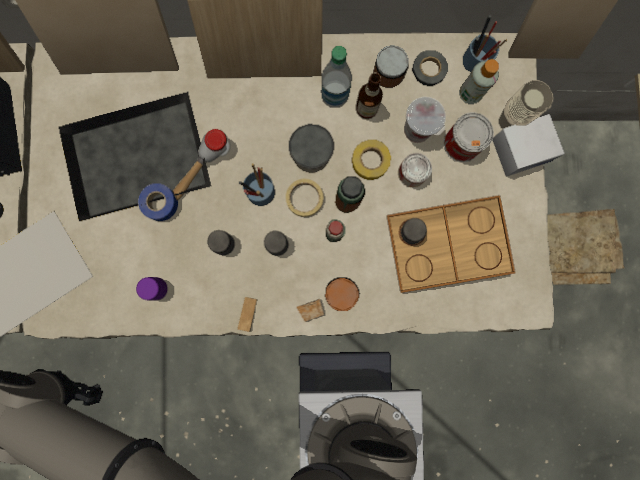

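View pics/scene0.png

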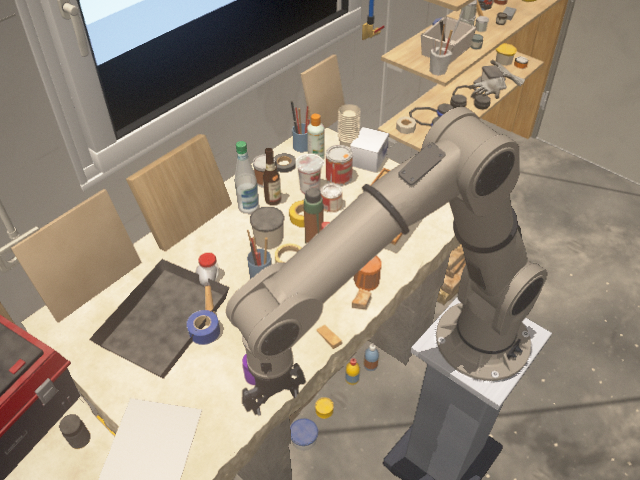

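The top view shows bench jars at (221,242) and (276,242), jar_3 at (413,231) on the tray's left-far ring, the tray centred at about (450,245), the flask at (350,192), the red cap at (335,229) and the orange pot at (342,293). The scene view mostly shows the arm in front of the jars. I'll use the top view to locate them.

Run:
```python
from h import *
d=np.load('top0.npy')
def blob(n,u,v,r,zlo,zhi):
    U,V=np.meshgrid(np.arange(u-r,u+r),np.arange(v-r,v+r)); U=U.ravel();V=V.ravel()
    P=world('top',d,U,V); m=(P[:,2]>zlo)&(P[:,2]<zhi); Q=P[m]
    print(n,m.sum(),'mid',((Q.min(0)+Q.max(0))/2).round(4),'med',np.median(Q,0).round(4),'ext',(Q.max(0)-Q.min(0)).round(3))
blob('jA',221,242,20,.08,.1); blob('jB',276,242,20,.08,.1); blob('j3',413,231,22,.13,.18)
blob('flask',350,186,25,.2,.24); blob('red',335,229,15,.15,.18); blob('pot',342,293,25,.08,.1)
pts=dict(r_l1=(419,268),r_r1=(488,256),r_r2=(481,220),ribtop=(446,205),ribbot=(456,282),TL=(388,213),TR=(501,197),BL=(401,291),BR=(513,271),tin=(415,170),redtin=(468,137),tin2=(425,118))
for k,(u,v) in pts.items(): print(k,world('top',d,np.array([u]),np.array([v])).round(3))
U,V=np.meshgrid(np.arange(330,530,1),np.arange(150,300)); P=world('top',d,U.ravel(),V.ravel()); print()
# tray floor plane fits both sides
for n,poly in dict(L=(425,245),R=(485,238)).items():
    U,V=np.meshgrid(np.arange(poly[0]-8,poly[0]+8),np.arange(poly[1]-5,poly[1]+5)); P=world('top',d,U.ravel(),V.ravel())
    print(n,P.mean(0).round(4))
```

```text
jA 415 mid [0.5402 0.3499 0.0893] med [0.5402 0.3486 0.0903] ext [0.056 0.057 0.018]
jB 403 mid [0.5378 0.2087 0.0908] med [0.5372 0.2084 0.0907] ext [0.056 0.055 0.015]
j3 457 mid [ 0.5551 -0.1284  0.1451] med [ 0.555  -0.1274  0.1503] ext [0.055 0.056 0.028]
flask 421 mid [0.6462 0.0252 0.2175] med [0.6454 0.0255 0.2272] ext [0.052 0.054 0.035]
red 165 mid [0.5615 0.0593 0.1627] med [0.5595 0.0597 0.1681] ext [0.033 0.034 0.024]
pot 876 mid [0.4054 0.0437 0.0901] med [0.4045 0.0451 0.0899] ext [0.082 0.082 0.02 ]
r_l1 [[ 0.466 -0.153  0.058]]
r_r1 [[ 0.492 -0.326  0.074]]
r_r2 [[ 0.582 -0.31   0.082]]
ribtop [[ 0.622 -0.223  0.079]]
ribbot [[ 0.428 -0.242  0.075]]
TL [[ 0.614 -0.085  0.007]]
TR [[ 0.652 -0.389  0.006]]
BL [[ 0.408 -0.104  0.066]]
BR [[ 0.452 -0.382  0.093]]
tin [[ 0.714 -0.149  0.074]]
redtin [[ 0.788 -0.278  0.116]]
tin2 [[ 0.835 -0.17   0.126]]

L [ 0.5243 -0.1673  0.067 ]
R [ 0.5376 -0.3157  0.087 ]
```

Call:
play_rows --plan '[{"slide": [2.3,-3.1,0],"yaw": -0.078,"hand": -1},{"slide": [2.3,-3.1,0],"yaw": -0.078,"hand": -1},{"slide": [2.3,-3.1,0],"yaw": -0.078,"hand": -1},{"slide": [2.3,-3.1,0],"yaw": -0.078,"hand": -1},{"slide": [2.3,-3.1,0],"yaw": -0.078,"hand": -1},{"slide": [2.3,-3.1,0],"yaw": -0.078,"hand": -1},{"slide": [2.3,-3.1,0],"yaw": -0.078,"hand": -1}]' --force 40

```text
t: 0.68
tool_pos: [0.3809, 0.4196, 0.2312]
orientation: [-1.339, -2.842, 0.0]
ft_force: [0.9, 1.1, -0.5]
gripper_width: 1.005
grip_force: 0.0
```

Call:
play_rows --plan '[{"slide": [2.3,-3.1,0],"yaw": -0.078,"hand": -1},{"slide": [2.3,-3.1,0],"yaw": -0.078,"hand": -1},{"slide": [2.3,-3.1,0],"yaw": -0.078,"hand": -1},{"slide": [2.3,-3.1,0],"yaw": -0.078,"hand": -1},{"slide": [2.3,-3.1,0],"yaw": -0.078,"hand": -1},{"slide": [2.3,-3.1,0],"yaw": -0.078,"hand": -1},{"slide": [2.0,-2.5,0],"yaw": -0.078,"hand": -1},{"slide": [0,0,0],"yaw": 0,"hand": -1}]'

```text
t: 1.35
tool_pos: [0.5416, 0.204, 0.2315]
orientation: [2.065, 2.365, -0.001]
ft_force: [-0.6, -0.3, 0.4]
gripper_width: 0.999
grip_force: 0.0
```

Call:
play_rows --plan '[{"slide": [-0.2,0.25,-4],"yaw": 0,"hand": -1},{"slide": [-0.2,0.2,-4],"yaw": 0,"hand": -1},{"slide": [0,0,-3],"yaw": 0,"hand": -1},{"slide": [0,0,0],"yaw": 0,"hand": -1}]'

```text
t: 1.68
tool_pos: [0.531, 0.2137, 0.116]
orientation: [-2.049, -2.378, 0.013]
ft_force: [-1.9, 0.1, -0.8]
gripper_width: 1.003
grip_force: 0.0
```

Run:
```python
from h import *
im,d=get_image('wrist'); cv2.imwrite('pics/w1.png',im)
c=calibration('wrist'); print(np.array(c['hand_eye']).round(3).tolist()); print(sensors.sense()['tool_pos'],sensors.sense()['ft_force'])
```

```text
[[-0.001, 0.965, 0.263, 0.067], [1.0, 0.0, 0.001, -0.001], [0.001, 0.263, -0.965, -0.143], [0.0, 0.0, 0.0, 1.0]]
[0.53259556 0.21399673 0.11913607] [0.50956607 0.17922236 0.81293166]
```

View pics/w1.png

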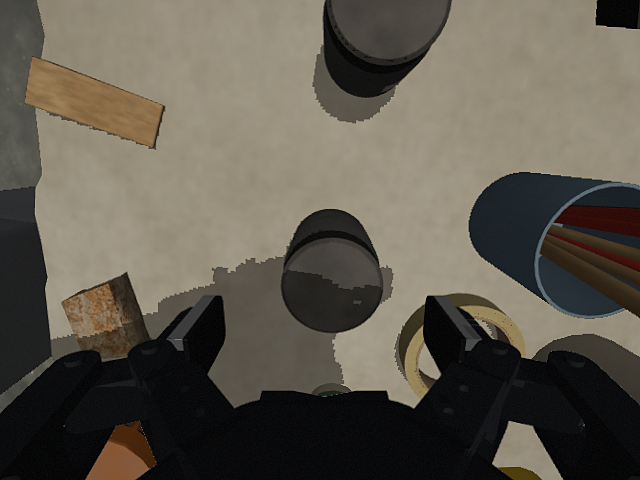

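The wrist view shows the jar at about (332,280), midway between the open fingers at about (205,325) and (445,325), with nothing in the way. I'll go down, grip it, lift it and weigh it.

Call:
play_rows --plan '[{"slide": [0.3,-0.3,-3],"yaw": 0,"hand": -1},{"slide": [0.2,-0.2,-3],"yaw": 0,"hand": -1},{"slide": [0,0,-2],"yaw": 0,"hand": -1},{"slide": [0,0,-0.8],"yaw": 0,"hand": -1},{"slide": [0,0,0],"yaw": 0,"hand": -1},{"slide": [0,0,0],"yaw": 0,"hand": -1}]'

```text
t: 2.23
tool_pos: [0.5402, 0.2103, 0.035]
orientation: [2.051, 2.379, 0.002]
ft_force: [0.4, 0.6, 0.1]
gripper_width: 1.003
grip_force: 0.0
```

Call:
play_rows --plan '[{"slide": [0,0,0],"yaw": 0,"hand": 1},{"slide": [0,0,0],"yaw": 0,"hand": 1},{"slide": [0,0,0],"yaw": 0,"hand": 1},{"slide": [0,0,0],"yaw": 0,"hand": 1},{"slide": [0,0,0],"yaw": 0,"hand": 1},{"slide": [0,0,0],"yaw": 0,"hand": 1},{"slide": [0,0,0],"yaw": 0,"hand": 1},{"slide": [0,0,0],"yaw": 0,"hand": 1}]' --force 40

```text
t: 2.9
tool_pos: [0.5397, 0.2103, 0.035]
orientation: [-2.051, -2.379, -0.003]
ft_force: [-6.2, -1.4, 16.5]
gripper_width: 0.68
grip_force: 39.4
```

Call:
play_rows --plan '[{"slide": [0,0,1],"yaw": 0,"hand": 1},{"slide": [0,0,2.5],"yaw": 0,"hand": 1},{"slide": [0,0,2.5],"yaw": 0,"hand": 1},{"slide": [0,0,1],"yaw": 0,"hand": 1},{"slide": [0,0,0],"yaw": 0,"hand": 1},{"slide": [0,0,0],"yaw": 0,"hand": 1},{"slide": [0,0,0],"yaw": 0,"hand": 1},{"slide": [0,0,0],"yaw": 0,"hand": 1}]'

```text
t: 3.57
tool_pos: [0.5385, 0.2096, 0.102]
orientation: [-2.051, -2.379, 0.003]
ft_force: [0.4, -0.2, -4.1]
gripper_width: 0.676
grip_force: 45.5
```

Run:
```python
from h import *
f=[]
for i in range(6):
    get_image('wrist'); s=sensors.sense(); f.append(s['ft_force'])
im,d=get_image('top'); cv2.imwrite('pics/t1.png',im); np.save('t1.npy',d)
print(np.mean(f,0),np.std(f,0),s['tool_pos'],s['gripper_width'],s['grip_force'])
```

```text
[ 0.04758347  0.00895242 -3.91911464] [0.32221813 0.32300634 0.34709331] [0.53915851 0.2097278  0.10293505] 0.6781881992602812 45.46920740045607
```

Jar B reads 3.9 N, about 0.40 kg, so it is the full one. I'll set it back down and place the light jar A first, because the tray stays against its stop while that one lands. Then the full jar can be lowered until the tray is level.

Call:
play_rows --plan '[{"slide": [0,0,-2.5],"yaw": 0,"hand": 1},{"slide": [0,0,-2],"yaw": 0,"hand": 1},{"slide": [0,0,-1],"yaw": 0,"hand": 1},{"slide": [0,0,-0.7],"yaw": 0,"hand": 1},{"slide": [0,0,-0.4],"yaw": 0,"hand": 1},{"slide": [0,0,0],"yaw": 0,"hand": 1},{"slide": [0,0,0],"yaw": 0,"hand": 1}]'

```text
t: 4.5
tool_pos: [0.5397, 0.2099, 0.0378]
orientation: [2.051, 2.379, 0.001]
ft_force: [0.1, 0.4, -3.6]
gripper_width: 0.676
grip_force: 45.4
```

Call:
play_rows --plan '[{"slide": [0,0,0],"yaw": 0,"hand": -1},{"slide": [0,0,0],"yaw": 0,"hand": -1},{"slide": [0,0,0],"yaw": 0,"hand": -1},{"slide": [0,0,0],"yaw": 0,"hand": -1},{"slide": [0,0,0.5],"yaw": 0,"hand": -1},{"slide": [0,0,2],"yaw": 0,"hand": -1},{"slide": [0,0,4],"yaw": 0,"hand": -1},{"slide": [0,0,4],"yaw": 0,"hand": -1}]'

```text
t: 5.17
tool_pos: [0.5385, 0.2091, 0.1431]
orientation: [-2.051, -2.379, 0.004]
ft_force: [0.6, 1.9, -0.4]
gripper_width: 1.002
grip_force: 0.0
```

Call:
play_rows --plan '[{"slide": [0,2,0],"yaw": 0,"hand": -1},{"slide": [0,4,0],"yaw": 0,"hand": -1},{"slide": [0,4,0],"yaw": 0,"hand": -1},{"slide": [0,3.9,0],"yaw": 0,"hand": -1},{"slide": [0,0,0],"yaw": 0,"hand": -1},{"slide": [0,0,0],"yaw": 0,"hand": -1}]'

```text
t: 5.67
tool_pos: [0.5384, 0.3515, 0.1423]
orientation: [-2.046, -2.383, -0.0]
ft_force: [-0.3, -1.2, -0.0]
gripper_width: 0.999
grip_force: 0.0
```

Call:
play_rows --plan '[{"slide": [0.1,-0.2,-4],"yaw": 0,"hand": -1},{"slide": [0,0,-3.5],"yaw": 0,"hand": -1},{"slide": [0,0,-2],"yaw": 0,"hand": -1},{"slide": [0,0,-1.2],"yaw": 0,"hand": -1},{"slide": [0,0,0],"yaw": 0,"hand": -1},{"slide": [0,0,0],"yaw": 0,"hand": -1}]'

```text
t: 6.17
tool_pos: [0.5408, 0.3462, 0.036]
orientation: [2.052, 2.378, -0.0]
ft_force: [0.9, -0.5, 0.7]
gripper_width: 0.996
grip_force: 0.0
```

Call:
play_rows --plan '[{"slide": [0,0,0],"yaw": 0,"hand": 1},{"slide": [0,0,0],"yaw": 0,"hand": 1},{"slide": [0,0,0],"yaw": 0,"hand": 1},{"slide": [0,0,0],"yaw": 0,"hand": 1},{"slide": [0,0,0],"yaw": 0,"hand": 1},{"slide": [0,0,0],"yaw": 0,"hand": 1},{"slide": [0,0,0],"yaw": 0,"hand": 1},{"slide": [0,0,0],"yaw": 0,"hand": 1}]' --force 25

```text
t: 6.83
tool_pos: [0.5411, 0.3473, 0.0371]
orientation: [2.051, 2.379, 0.004]
ft_force: [-1.6, -0.7, 9.8]
gripper_width: 0.68
grip_force: 25.0
```

Call:
play_rows --plan '[{"slide": [0,0,1],"yaw": 0,"hand": 1},{"slide": [0,0,2.5],"yaw": 0,"hand": 1},{"slide": [0,0,2.5],"yaw": 0,"hand": 1},{"slide": [0,0,1],"yaw": 0,"hand": 1},{"slide": [0,0,0],"yaw": 0,"hand": 1},{"slide": [0,0,0],"yaw": 0,"hand": 1},{"slide": [0,0,0],"yaw": 0,"hand": 1}]'

```text
t: 7.42
tool_pos: [0.5396, 0.3467, 0.1044]
orientation: [-2.051, -2.379, 0.002]
ft_force: [0.2, 0.2, -2.3]
gripper_width: 0.68
grip_force: 28.2
```

Run:
```python
from h import *
f=[]
for i in range(4):
    im,d=get_image('top'); s=sensors.sense(); f.append(s['ft_force'])
print(np.mean(f,0),s['tool_pos'],s['gripper_width'],s['grip_force'])
np.save('t2.npy',d); cv2.imwrite('pics/t2.png',cv2.resize(im[160:320,370:550],None,fx=4,fy=3.75))
# tray colour mask and rim fit
P=world('top',d,*[a.ravel() for a in np.meshgrid(np.arange(640),np.arange(480))]).reshape(480,640,3)
m=(P[...,0]>.38)&(P[...,0]<.68)&(P[...,1]<-.06)&(P[...,1]>-.41)&(P[...,2]>.045)&(P[...,2]<.11)
m=cv2.morphologyEx(m.astype(np.uint8),cv2.MORPH_OPEN,np.ones((3,3)))
n,l,st,_=cv2.connectedComponentsWithStats(m); k=1+st[1:,4].argmax(); Q=P[l==k]
print(st[k],cv2.minAreaRect(Q[:,:2].astype(np.float32)))
# floor plane
f=Q[Q[:,2]<.1]; A=np.c_[f[:,:2],np.ones(len(f))]
w=np.ones(len(f),bool)
for _ in range(6):
    c=np.linalg.lstsq(A[w],f[w,2],rcond=None)[0]; w=abs(f[:,2]-A@c)<.004
print(c,w.sum(),'tilt deg',np.degrees(np.arctan(np.hypot(*c[:2]))),'dir',np.arctan2(-c[0],c[1]))
```

```text
[ 0.13211903  0.02541467 -1.70285508] [0.53981567 0.34657388 0.10428542] 0.6798198672784095 28.175373477861285
[ 386  196  129   97 8774] ((0.5251963138580322, -0.23022513091564178), (0.2017097920179367, 0.2921687662601471), 8.68298053741455)
[ 0.01587961 -0.08907215  0.04110687] 5944 tilt deg 5.169849776164662 dir -2.965168103006228
```

View pics/t2.png

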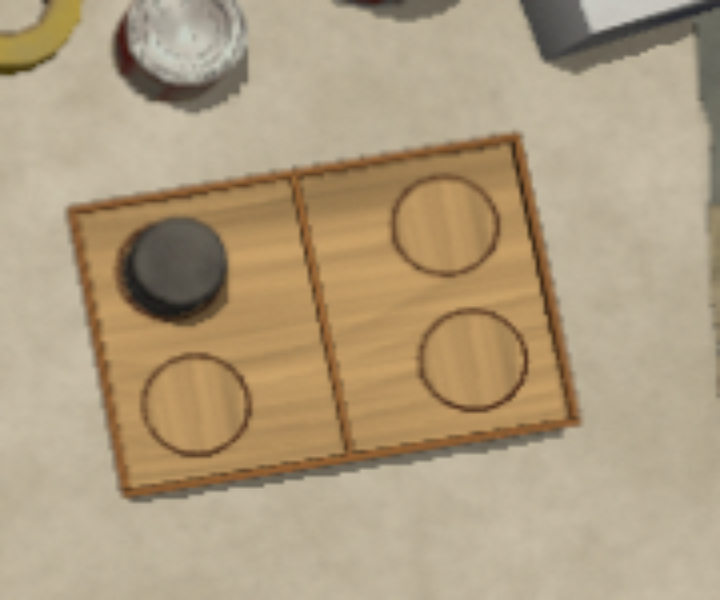

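Jar A reads about 1.8 N, so it is the light one. The picture shows rings l1 at (197,404), r1 at (473,360) and r2 at (445,225) in the crop, with the tray tipped to the left. The tray origin is about (0.525, -0.2325) and its yaw about 0.155.

Call:
play_rows --plan '[{"slide": [0,0,3.4],"yaw": 0,"hand": 1},{"slide": [-0.6,0,3.4],"yaw": 0,"hand": 1},{"slide": [-1,-1,3.4],"yaw": 0,"hand": 1},{"slide": [-1,-2,3.3],"yaw": 0,"hand": 1},{"slide": [-1,-3.5,0],"yaw": 0,"hand": 1},{"slide": [-1,-3.8,0],"yaw": 0,"hand": 1},{"slide": [-1,-3.8,0],"yaw": 0,"hand": 1},{"slide": [-1,-3.8,0],"yaw": 0,"hand": 1}]'

```text
t: 8.28
tool_pos: [0.4733, 0.1662, 0.2399]
orientation: [-2.051, -2.38, 0.001]
ft_force: [0.9, -0.4, -1.6]
gripper_width: 0.678
grip_force: 28.9
```

Call:
play_rows --plan '[{"slide": [-0.6,-4,0],"yaw": 0,"hand": 1},{"slide": [0,-4,0],"yaw": 0,"hand": 1},{"slide": [0,-4,0],"yaw": 0,"hand": 1},{"slide": [0,-4,0],"yaw": 0,"hand": 1},{"slide": [0,-4,0],"yaw": 0,"hand": 1},{"slide": [0,-4,0],"yaw": 0,"hand": 1},{"slide": [0,-4,0],"yaw": 0,"hand": 1},{"slide": [0,-3,0],"yaw": 0,"hand": 1}]'

```text
t: 8.95
tool_pos: [0.4675, -0.1454, 0.2404]
orientation: [2.053, 2.377, 0.0]
ft_force: [-0.4, -0.1, -2.4]
gripper_width: 0.682
grip_force: 28.9
```

Call:
play_rows --plan '[{"slide": [0,-1,0],"yaw": 0,"hand": 1},{"slide": [0,0,0],"yaw": 0,"hand": 1},{"slide": [0,0,0],"yaw": 0,"hand": 1}]'

```text
t: 9.2
tool_pos: [0.468, -0.1524, 0.2399]
orientation: [-2.053, -2.378, 0.001]
ft_force: [1.0, 0.7, -2.1]
gripper_width: 0.684
grip_force: 28.9
```

Call:
play_rows --plan '[{"slide": [-0.3,-0.1,-4],"yaw": 0,"hand": 1},{"slide": [-0.3,-0.1,-4],"yaw": 0,"hand": 1},{"slide": [0,0,-3],"yaw": 0,"hand": 1},{"slide": [0,0,-1.5],"yaw": 0,"hand": 1},{"slide": [0,0,-0.7],"yaw": 0,"hand": 1},{"slide": [0,0,0],"yaw": 0,"hand": 1},{"slide": [0,0,0],"yaw": 0,"hand": 1}]'

```text
t: 9.78
tool_pos: [0.4627, -0.1537, 0.1088]
orientation: [2.05, 2.38, 0.0]
ft_force: [0.3, -0.0, -2.1]
gripper_width: 0.676
grip_force: 28.9
```

Run:
```python
from h import *
im,d=get_image('scene'); cv2.imwrite('pics/s3.png',im)
s=sensors.sense(); print(s['tool_pos'],s['ft_force'])
```

```text
[ 0.46303141 -0.15384299  0.10929543] [ 0.4145841  -0.01954939 -1.38228174]
```

Now down slowly, watching for contact.

Call:
play_rows --plan '[{"slide": [0,0,-0.3],"yaw": 0,"hand": 1},{"slide": [0,0,-0.3],"yaw": 0,"hand": 1},{"slide": [0,0,-0.2],"yaw": 0,"hand": 1},{"slide": [0,0,0],"yaw": 0,"hand": 1},{"slide": [0,0,0],"yaw": 0,"hand": 1}]' --force 20

```text
t: 10.25
tool_pos: [0.4623, -0.1541, 0.1004]
orientation: [-2.051, -2.379, -0.0]
ft_force: [0.0, -0.0, -2.5]
gripper_width: 0.676
grip_force: 28.9
```

Call:
play_rows --plan '[{"slide": [0,0,-0.2],"yaw": 0,"hand": 1},{"slide": [0,0,0],"yaw": 0,"hand": 1},{"slide": [0,0,0],"yaw": 0,"hand": 1}]'

```text
t: 10.5
tool_pos: [0.4625, -0.154, 0.0985]
orientation: [-2.051, -2.38, -0.001]
ft_force: [-1.3, 2.4, 5.7]
gripper_width: 0.681
grip_force: 29.6
```

Call:
play_rows --plan '[{"slide": [0,0,-0.15],"yaw": 0,"hand": 1},{"slide": [0,0,0],"yaw": 0,"hand": 1},{"slide": [0,0,0],"yaw": 0,"hand": 1}]'

```text
t: 10.75
tool_pos: [0.4626, -0.1533, 0.0975]
orientation: [-2.05, -2.379, -0.003]
ft_force: [-6.2, 8.3, 24.1]
gripper_width: 0.678
grip_force: 29.9
```

Call:
play_rows --plan '[{"slide": [0,0,0.1],"yaw": 0,"hand": 1},{"slide": [0,0,0],"yaw": 0,"hand": 1},{"slide": [0,0,0],"yaw": 0,"hand": -0.33},{"slide": [0,0,0],"yaw": 0,"hand": -0.36}]'

```text
t: 11.08
tool_pos: [0.4625, -0.1539, 0.098]
orientation: [-2.051, -2.38, -0.001]
ft_force: [-2.0, 3.4, 6.6]
gripper_width: 0.673
grip_force: 28.6
```

Call:
play_rows --plan '[{"slide": [0,0,0],"yaw": 0,"hand": -0.37},{"slide": [0,0,0],"yaw": 0,"hand": -0.38},{"slide": [0,0,0],"yaw": 0,"hand": -0.39},{"slide": [0,0,0],"yaw": 0,"hand": -0.4}]'

```text
t: 11.42
tool_pos: [0.4622, -0.1543, 0.0977]
orientation: [2.051, 2.379, -0.0]
ft_force: [0.5, 0.6, -0.1]
gripper_width: 0.698
grip_force: 0.0
```

Call:
play_rows --plan '[{"slide": [0,0,0],"yaw": 0,"hand": -0.7},{"slide": [0,0,0],"yaw": 0,"hand": -0.7},{"slide": [0,0,0],"yaw": 0,"hand": -0.7},{"slide": [0,0,1],"yaw": 0,"hand": -0.7},{"slide": [0,0,3],"yaw": 0,"hand": -0.7},{"slide": [0,0,3.5],"yaw": 0,"hand": -0.7},{"slide": [0,0,3.5],"yaw": 0,"hand": -0.7},{"slide": [0,0,3.5],"yaw": 0,"hand": -0.7}]'

```text
t: 12.08
tool_pos: [0.4616, -0.1548, 0.2448]
orientation: [-2.053, -2.378, 0.001]
ft_force: [1.3, -0.5, -0.4]
gripper_width: 0.849
grip_force: 0.0
```

Call:
play_rows --plan '[{"slide": [0.3,4,0],"yaw": 0,"hand": -1},{"slide": [0.3,4,0],"yaw": 0,"hand": -1},{"slide": [0.3,4,0],"yaw": 0,"hand": -1},{"slide": [0.3,4,0],"yaw": 0,"hand": -1},{"slide": [0.3,4,0],"yaw": 0,"hand": -1},{"slide": [0.3,4,0],"yaw": 0,"hand": -1},{"slide": [1,4,0],"yaw": 0,"hand": -1},{"slide": [2,3.5,0],"yaw": 0,"hand": -1}]'

```text
t: 12.75
tool_pos: [0.509, 0.1636, 0.2438]
orientation: [-2.049, -2.38, -0.002]
ft_force: [1.7, -0.9, 0.7]
gripper_width: 1.001
grip_force: 0.0
```

Call:
play_rows --plan '[{"slide": [2,3,0],"yaw": 0,"hand": -1},{"slide": [1,1.5,0],"yaw": 0,"hand": -1},{"slide": [0,0,0],"yaw": 0,"hand": -1},{"slide": [0,0,0],"yaw": 0,"hand": -1}]'

```text
t: 13.08
tool_pos: [0.5404, 0.2062, 0.2429]
orientation: [2.05, 2.38, -0.002]
ft_force: [-0.9, -0.4, -0.1]
gripper_width: 1.004
grip_force: 0.0
```

Run:
```python
from h import *
im,d=get_image('top'); s=sensors.sense(); print(s['tool_pos'],s['orientation'],s['t'])
cv2.imwrite('pics/t4.png',im)
P=world('top',d,*[a.ravel() for a in np.meshgrid(np.arange(640),np.arange(480))]).reshape(480,640,3)
def blob(n,u,v,r,lo,hi):
    Q=P[v-r:v+r,u-r:u+r].reshape(-1,3); Q=Q[(Q[:,2]>lo)&(Q[:,2]<hi)]; print(n,len(Q),np.median(Q,0).round(4),(Q.max(0)-Q.min(0)).round(3))
blob('j3',413,231,20,.14,.165); blob('jA',419,265,20,.14,.165)
im,d=get_image('wrist'); cv2.imwrite('pics/w4.png',im)
```

```text
[0.54010677 0.20521961 0.24305154] [ 2.05136628e+00  2.37872018e+00 -1.30509670e-03] 13.1333
j3 443 [ 0.5553 -0.1277  0.1505] [0.055 0.056 0.023]
jA 455 [ 0.4617 -0.1427  0.1503] [0.055 0.056 0.021]
```

View pics/t4.png

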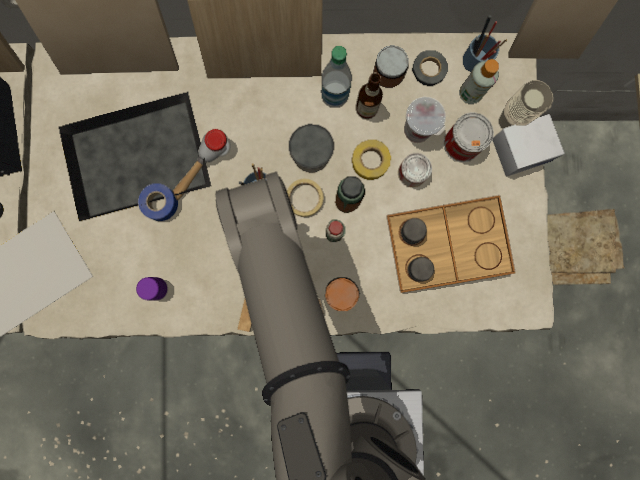

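View pics/w4.png

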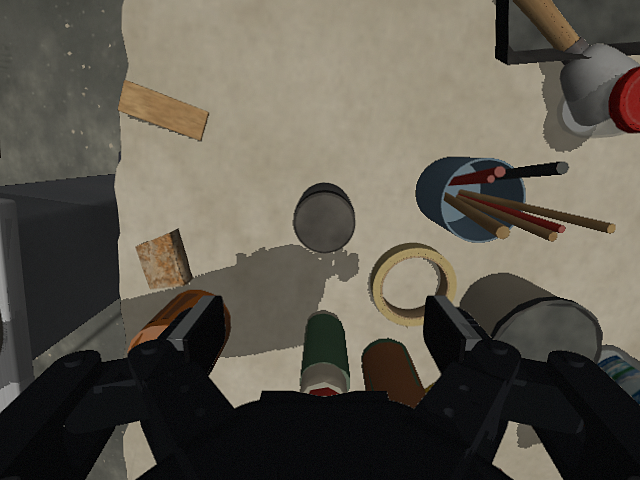

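The top view shows both light jars upright on the left rings, at (413,232) and (420,268). The wrist view shows the full jar centred between the fingers at (324,222). I'll grip it now.

Call:
play_rows --plan '[{"slide": [0,0.2,-4],"yaw": 0,"hand": -1},{"slide": [0,0.2,-4],"yaw": 0,"hand": -1},{"slide": [0,0,-4],"yaw": 0,"hand": -1},{"slide": [0,0,-4],"yaw": 0,"hand": -1},{"slide": [0,0,-2.5],"yaw": 0,"hand": -1},{"slide": [0,0,-1.6],"yaw": 0,"hand": -1},{"slide": [0,0,-0.5],"yaw": 0,"hand": -1},{"slide": [0,0,0],"yaw": 0,"hand": -1}]'

```text
t: 13.85
tool_pos: [0.5397, 0.2088, 0.0365]
orientation: [-2.052, -2.378, 0.002]
ft_force: [0.2, -0.9, -0.1]
gripper_width: 0.998
grip_force: 0.0
```

Call:
play_rows --plan '[{"slide": [0,0,0],"yaw": 0,"hand": 1},{"slide": [0,0,0],"yaw": 0,"hand": 1},{"slide": [0,0,0],"yaw": 0,"hand": 1},{"slide": [0,0,0],"yaw": 0,"hand": 1},{"slide": [0,0,0],"yaw": 0,"hand": 1},{"slide": [0,0,0],"yaw": 0,"hand": 1},{"slide": [0,0,0],"yaw": 0,"hand": 1},{"slide": [0,0,0],"yaw": 0,"hand": 1}]' --force 30

```text
t: 14.52
tool_pos: [0.5409, 0.2101, 0.0386]
orientation: [2.051, 2.379, 0.003]
ft_force: [-3.4, -0.6, 10.0]
gripper_width: 0.682
grip_force: 30.0
```

Call:
play_rows --plan '[{"slide": [0,0,1],"yaw": 0,"hand": 1},{"slide": [0,0,2.5],"yaw": 0,"hand": 1},{"slide": [0,0,3.5],"yaw": 0,"hand": 1},{"slide": [0,0,3.5],"yaw": 0,"hand": 1},{"slide": [0,0,3.5],"yaw": 0,"hand": 1},{"slide": [0,0,3.5],"yaw": 0,"hand": 1},{"slide": [-1,0,3.5],"yaw": 0,"hand": 1},{"slide": [-2,0,0],"yaw": 0,"hand": 1}]'

```text
t: 15.18
tool_pos: [0.5138, 0.21, 0.2541]
orientation: [2.052, 2.375, 0.015]
ft_force: [0.8, 0.4, -3.4]
gripper_width: 0.679
grip_force: 34.8
```

Call:
play_rows --plan '[{"slide": [-2,-1.5,0],"yaw": 0,"hand": 1},{"slide": [-1,-3.5,0],"yaw": 0,"hand": 1},{"slide": [-0.5,-4,0],"yaw": 0,"hand": 1},{"slide": [0,-4,0],"yaw": 0,"hand": 1},{"slide": [0,-4,0],"yaw": 0,"hand": 1},{"slide": [0,-4,0],"yaw": 0,"hand": 1},{"slide": [0,-4,0],"yaw": 0,"hand": 1},{"slide": [0,-4,0],"yaw": 0,"hand": 1}]'

```text
t: 15.85
tool_pos: [0.4745, -0.0822, 0.2478]
orientation: [-2.051, -2.379, -0.003]
ft_force: [1.8, -0.1, -3.5]
gripper_width: 0.679
grip_force: 34.8
```

Call:
play_rows --plan '[{"slide": [0,-4,0],"yaw": 0,"hand": 1},{"slide": [0,-4,0],"yaw": 0,"hand": 1},{"slide": [0,-4,0],"yaw": 0,"hand": 1},{"slide": [0.4,-4,0],"yaw": 0,"hand": 1},{"slide": [0.4,-4,0],"yaw": 0,"hand": 1},{"slide": [0.3,-3,0],"yaw": 0,"hand": 1},{"slide": [0,-1.5,0],"yaw": 0,"hand": 1},{"slide": [0,0,0],"yaw": 0,"hand": 1}]'

```text
t: 16.52
tool_pos: [0.4848, -0.3292, 0.2478]
orientation: [2.056, 2.373, -0.002]
ft_force: [-1.7, 0.4, -3.3]
gripper_width: 0.682
grip_force: 34.8
```

Run:
```python
from h import *
from scipy.spatial.transform import Rotation as R
get_image('wrist'); get_image('wrist'); s=sensors.sense(); im,d=get_image('wrist'); print(s['tool_pos'],s['orientation'],s['ft_force'])
T=np.eye(4);T[:3,:3]=R.from_rotvec(s['orientation']).as_matrix();T[:3,3]=s['tool_pos']
c=calibration('wrist');c=dict(c);c['pose']=T@np.array(c['hand_eye'])
U,V=[a.ravel() for a in np.meshgrid(np.arange(640),np.arange(480))]
P=world('wrist',d,U,V,c)-s['tool_pos']
m=(P[:,2]>.046)&(P[:,2]<.056)&(np.hypot(P[:,0],P[:,1])<.045)
Q=P[m]; print(m.sum(),np.median(Q,0),Q.min(0),Q.max(0))
cv2.imwrite('pics/w5.png',im)
```

```text
[ 0.48565381 -0.32556192  0.24737953] [-2.05310133e+00 -2.37779991e+00 -4.92241439e-04] [ 0.46697417  0.1548057  -4.35631758]
17530 [-0.00248425  0.009909    0.05123085] [-0.04497726 -0.01504546  0.04602746] [0.04300611 0.02920705 0.05599849]
```

View pics/w5.png

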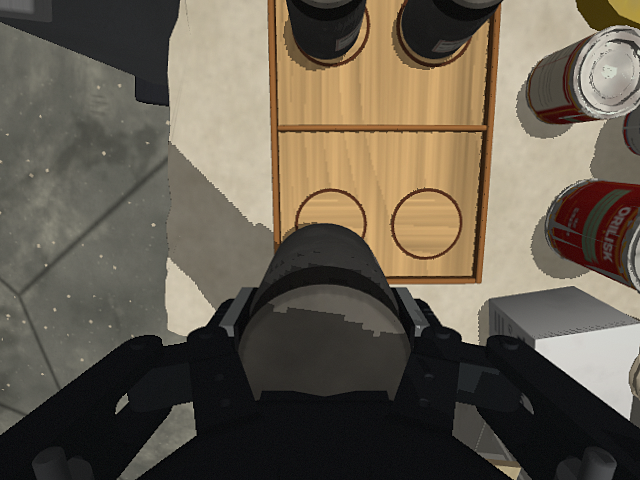

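The wrist view shows the jar held over ring r1, at about (330,220), with the lid centred on the TCP to about 1 mm. I'll go down to just above first contact.

Call:
play_rows --plan '[{"slide": [0.4,-0.1,-3.5],"yaw": 0,"hand": 1},{"slide": [0.3,-0.1,-4],"yaw": 0,"hand": 1},{"slide": [0,0,-3],"yaw": 0,"hand": 1},{"slide": [0,0,-1.4],"yaw": 0,"hand": 1},{"slide": [0,0,-0.5],"yaw": 0,"hand": 1},{"slide": [0,0,0],"yaw": 0,"hand": 1},{"slide": [0,0,0],"yaw": 0,"hand": 1}]'

```text
t: 17.25
tool_pos: [0.494, -0.3274, 0.1245]
orientation: [2.05, 2.379, 0.001]
ft_force: [-0.2, -0.4, -3.9]
gripper_width: 0.677
grip_force: 34.8
```

Call:
play_rows --plan '[{"slide": [0,0,-0.2],"yaw": 0,"hand": 1},{"slide": [0,0,-0.2],"yaw": 0,"hand": 1},{"slide": [0,0,-0.1],"yaw": 0,"hand": 1},{"slide": [0,0,-0.1],"yaw": 0,"hand": 1},{"slide": [0,0,-0.1],"yaw": 0,"hand": 1},{"slide": [0,0,0],"yaw": 0,"hand": 1},{"slide": [0,0,0],"yaw": 0,"hand": 1}]'

```text
t: 17.83
tool_pos: [0.4934, -0.3272, 0.1159]
orientation: [2.051, 2.379, 0.0]
ft_force: [0.7, 0.7, -0.8]
gripper_width: 0.677
grip_force: 34.9
```

Contact: the tray has started to take the load. I'll keep lowering until it is level, with the TCP at about z = 0.107.

Call:
play_rows --plan '[{"slide": [0,0,-0.1],"yaw": 0,"hand": 1},{"slide": [0,0,-0.1],"yaw": 0,"hand": 1},{"slide": [0,0,-0.1],"yaw": 0,"hand": 1},{"slide": [0,0,-0.1],"yaw": 0,"hand": 1},{"slide": [0,0,-0.1],"yaw": 0,"hand": 1},{"slide": [0,0,0],"yaw": 0,"hand": 1},{"slide": [0,0,0],"yaw": 0,"hand": 1}]'

```text
t: 18.42
tool_pos: [0.4932, -0.3272, 0.1108]
orientation: [-2.051, -2.379, 0.0]
ft_force: [0.7, -0.1, -1.4]
gripper_width: 0.678
grip_force: 35.0
```

Call:
play_rows --plan '[{"slide": [0,0,-0.1],"yaw": 0,"hand": 1},{"slide": [0,0,-0.1],"yaw": 0,"hand": 1},{"slide": [0,0,-0.1],"yaw": 0,"hand": 1},{"slide": [0,0,0],"yaw": 0,"hand": 1},{"slide": [0,0,0],"yaw": 0,"hand": 1},{"slide": [0,0,0],"yaw": 0,"hand": 1}]'

```text
t: 18.92
tool_pos: [0.4932, -0.3272, 0.1078]
orientation: [-2.051, -2.379, 0.0]
ft_force: [0.5, -0.9, 0.2]
gripper_width: 0.677
grip_force: 35.2
```

```bash
cat > tilt.py <<'E'
from h import *
im,d=get_image('top'); s=sensors.sense()
print(s['tool_pos'],s['ft_force'],s['ft_torque'],s['t'])
P=world('top',d,*[a.ravel() for a in np.meshgrid(np.arange(640),np.arange(480))])
o=np.array([.525,-.2325]); a=.153; r=P[:,:2]-o
tx=r@[np.cos(a),np.sin(a)]; ty=r@[-np.sin(a),np.cos(a)]
m=(abs(tx)<.09)&(abs(ty)<.135)&(P[:,2]<.09)&(P[:,2]>.05)
A=np.c_[tx,ty,np.ones(len(tx))][m]; z=P[m,2]; w=np.ones(len(z),bool)
for _ in range(8):
    c=np.linalg.lstsq(A[w],z[w],rcond=None)[0]; w=abs(z-A@c)<.004
print('slope x,y rad',c.round(4),w.sum())
for n,k in dict(A=(-.05,.088),j3=(.046,.088),B=(-.046,-.089)).items():
    q=(np.hypot(tx-k[0],ty-k[1])<.045)&(P[:,2]>.13)&(P[:,2]<.175)
    if q.sum()>50: print(n,q.sum(),np.median(tx[q]).round(4),np.median(ty[q]).round(4),np.median(P[q,2]).round(4))
cv2.imwrite('pics/last.png',im)
E
python3 tilt.py
```

```text
[ 0.49318766 -0.32719421  0.10783124] [-0.98286475 -2.8480286  -0.31865654] [-0.40812878  0.01581943 -0.02619342] 18.9667
slope x,y rad [-0.0007 -0.0136  0.0698] 4054
A 516 -0.0493 0.0928 0.157
j3 502 0.045 0.0937 0.1575
B 245 -0.0379 -0.0687 0.1576
```

Call:
play_rows --plan '[{"slide": [0,0,-0.1],"yaw": 0,"hand": 1},{"slide": [0,0,0],"yaw": 0,"hand": 1},{"slide": [0,0,0],"yaw": 0,"hand": -0.33},{"slide": [0,0,0],"yaw": 0,"hand": -0.36},{"slide": [0,0,0],"yaw": 0,"hand": -0.37},{"slide": [0,0,0],"yaw": 0,"hand": -0.38},{"slide": [0,0,0],"yaw": 0,"hand": -0.4},{"slide": [0,0,0],"yaw": 0,"hand": -0.42}]'

```text
t: 19.63
tool_pos: [0.4932, -0.3267, 0.1067]
orientation: [-2.05, -2.379, -0.0]
ft_force: [0.2, 0.0, -0.6]
gripper_width: 0.71
grip_force: 0.0
```

Call:
play_rows --plan '[{"slide": [0,0,0],"yaw": 0,"hand": -0.5},{"slide": [0,0,0],"yaw": 0,"hand": -0.8},{"slide": [0,0,0],"yaw": 0,"hand": -0.8},{"slide": [0,0,0],"yaw": 0,"hand": -0.8},{"slide": [0,0,0],"yaw": 0,"hand": -0.8}]'

```text
t: 20.05
tool_pos: [0.4933, -0.3271, 0.1068]
orientation: [-2.051, -2.379, -0.0]
ft_force: [-0.3, 0.5, 0.3]
gripper_width: 0.903
grip_force: 0.0
```

```bash
python3 tilt.py
```

```text
[ 0.49324429 -0.32708952  0.10678472] [-0.06047093 -1.02868751  0.30359868] [ 0.00908059 -0.00487508 -0.03878589] 20.1
slope x,y rad [0.0032 0.0069 0.0696] 4023
A 522 -0.0496 0.0919 0.159
j3 516 0.0446 0.092 0.1588
B 202 -0.0398 -0.0682 0.1548
```

Released, and the tray stays nearly level at about 0.4°. I'll raise the arm clear and check again.

Call:
play_rows --plan '[{"slide": [0,0,1],"yaw": 0,"hand": -0.8},{"slide": [0,0,2.5],"yaw": 0,"hand": -0.8},{"slide": [0,0,3.5],"yaw": 0,"hand": -0.8},{"slide": [0,0,3.5],"yaw": 0,"hand": -0.8},{"slide": [0,0,3.5],"yaw": 0,"hand": -0.8},{"slide": [0,3,0],"yaw": 0,"hand": -0.8},{"slide": [0,4,0],"yaw": 0,"hand": -0.8},{"slide": [0,4,0],"yaw": 0,"hand": -0.8}]'

```text
t: 20.77
tool_pos: [0.4928, -0.2169, 0.2478]
orientation: [2.054, 2.376, 0.001]
ft_force: [1.8, 0.5, -0.2]
gripper_width: 0.901
grip_force: 0.0
```

Call:
play_rows --plan '[{"slide": [0,4,0],"yaw": 0,"hand": -0.8},{"slide": [0,4,0],"yaw": 0,"hand": -0.8},{"slide": [0,4,0],"yaw": 0,"hand": -0.8},{"slide": [0,4,0],"yaw": 0,"hand": -0.8},{"slide": [0,4,0],"yaw": 0,"hand": -0.8},{"slide": [0,4,0],"yaw": 0,"hand": -0.8},{"slide": [0,0,0],"yaw": 0,"hand": -0.8},{"slide": [0,0,0],"yaw": 0,"hand": -0.8}]'

```text
t: 21.43
tool_pos: [0.4932, 0.025, 0.2473]
orientation: [-2.046, -2.384, -0.001]
ft_force: [-0.0, -0.6, 0.1]
gripper_width: 0.905
grip_force: 0.0
```

```bash
python3 tilt.py; python3 tilt.py
```

```text
[0.49324695 0.0232934  0.24731476] [ 0.07292586 -1.29282457  0.30626217] [-0.02218717  0.00690975  0.0272129 ] 21.4833
slope x,y rad [0.0027 0.0061 0.0698] 3821
A 525 -0.0497 0.0915 0.1589
j3 509 0.0446 0.092 0.1593
B 549 -0.0453 -0.0845 0.1573
[0.4932561  0.02226445 0.2472246 ] [ 0.27092705 -0.11286747  0.94079405] [-0.01913124 -0.00860104  0.02853497] 21.5333
slope x,y rad [0.0044 0.005  0.0697] 3797
A 518 -0.0495 0.0917 0.1593
j3 498 0.0445 0.0912 0.1592
B 550 -0.0449 -0.0844 0.1575
```

View pics/last.png

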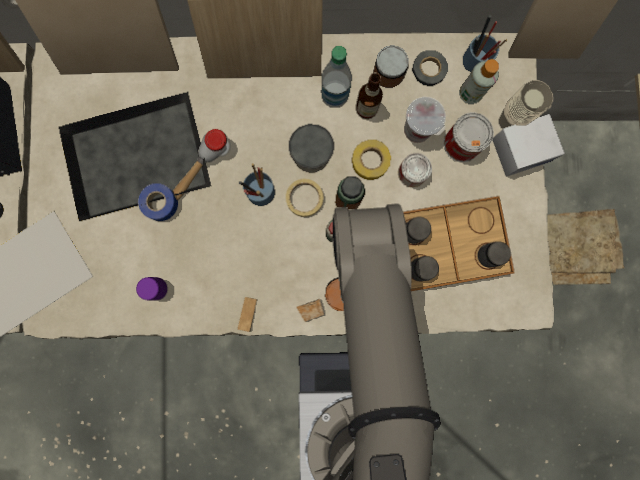

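The picture shows all three jars upright: two on the left side at (419,230) and (425,268), and the full one alone on the right at (493,255). The tray is level to 0.006 rad and steady, the arm is clear, and the other things haven't moved.

```bash
python3 -c "
from plant import workorder; print(workorder.finish_job())"
```

```text
the job is handed in; nothing more can be done
None
```

The job is handed in at about 21.5 s: the full jar stands alone on one side of the rib and the two part-empty jars on the other, with the tray level to about 0.006 rad in the last check (no verdict came back).

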